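Clamp up a bundle of three cartons for banding

ROBOT

A 6-joint arm with a two-finger parallel gripper is mounted at the origin on the work surface. World frame = base frame: x ahead of the robot, y to its left, z up, the work surface at z = 0. Lengths are in m, angles in rad, forces in N, time in s.
With the tool pointing down it reaches from about 0.4 to 0.825 m from the base axis. Payload 7 kg.
Tool frame: the origin (TCP) lies at the very end of the fingers, on their centre line; the grasp point (between the pads) lies arm.hold_point_z behind it (arm.hold_point_z is the distance from the TCP to the grasp point, in m); z points along the fingers, y is the line along which they close (so a half turn about z gives the same grasp; the last joint's range is limited). The gripper opens to 88 mm and grips with 3 to 60 N. Pads are 19 mm wide; open, the fingers measure 130 mm over their backs; the gripper's body (78 mm by 193 mm) begins 47 mm behind the grasp point.
Start: joints at [1.504, 0.359, 0.012, 0, -1.224, -0.288], TCP at [0.235, 0.633, 0.227] pointing down, gripper open.
Joint ranges: [-3.07, 3.07], [-1.43, 2.12], [-1.02, 1.25], [-3.03, 1.67], [-3.05, -0], [-3.03, 3.03]. Speed limits (rad/s): [2.39, 2.39, 3.01, 3.14, 3.14, 3.14].

INTERFACE

Orientations are given as [roll, pitch, yaw] about the fixed x, y, z axes, in that order (R = Rz(yaw) Ry(pitch) Rx(roll)).
In Python, from station import arm gives the robot as it stands.
- The arm moves only by the shell command python3 -m creep FILE [FORCE], which reads ROWS from the file FILE. ROWS is a JSON list of rows, 1 to 20 of them, each an object with the fields aperture (the finger opening in m), x, y, z (the shift in shares of 0.8 m (1.0 is 0.8 m)), spin (a turn about the tool's z in fractions of the full range, 1 being 4 rad); a field left out counts as zero (the opening has to be given); each row is the pose to reach, as a shift and turn from the pose commanded when the command began, along the tool's axes at that moment; what a row does not reach only later rows make up. A row lasts 1/12 s, in which the tool goes at most 0.0417 m and 0.125 rad, less where a joint would pass 70% of its speed; a pose out of reach is approached as far as the arm can. The fingers move at their own pace and stop on an object; FORCE is the grip in N (left out, the last holds). Time passes only in rows, so rows that do not move let the fingers close. It prints the time, the measured TCP pose, the force, the opening and the grip force at its end. Input that does not fit is refused with a message, and nothing moves.
- arm.get_state(): the state, without advancing time (a new reading comes with each control period).
- arm.grab_frame(name): name is "side" or "top" or "wrist"; returns the picture (480x640x3 uint8, red, green, blue); there is no depth.
- arm.camera_params(name): a dict with "fx", "fy", "cx", "cy" (pixels), "D" ([k1, k2, p1, p2, k3] as OpenCV has them; the pictures are not rectified), "T" (4x4, takes a point from camera to world coordinates); the wrist camera has in their place "hand_eye" (4x4, takes a point from camera to tool coordinates, whose origin is the TCP and whose axes are the flange's). Camera axes: x right, y down, z forward; pixel columns grow to the right and rows downward; lengths in m; the calibration is good to about 2 mm. A picture is of the moment at which its call begins: read the wrist's pose just before it. camera_params takes no time and is no camera call.
- arm.job_done(): hands the job in; it is judged then, once.
The state is a dict: "t": time; "q": joint angles; "qd": joint speeds; "joint_efforts": joint torques, N m; "eef_pos": TCP position; "ee_rot": TCP orientation; "force": force on the tool from outside, world axes, zero at the start; "moment": the same for the moment, N m; "width": finger opening in m; "gripper_force": force on a finger pad.
Only numpy, scipy, OpenCV 4.12 (cv2) and the standard library are available. Lean on these libraries where they do the work, as an engineer would, in place of code of your own. Each camera call takes 0.05 s, during which the arm holds its last target. There are 200 camera calls.

TASK

Make up the bundle of three cartons for banding: take the loose carton of the same size as the two on the bundling board, stand it upright in the row with them, between them and the clamp's sliding jaw, and let go of it. Then close the bar clamp by pumping its trigger, without pushing the jaw by hand, until the jaws grip the row snugly but do not crush it, and finish with the trigger still squeezed, holding the row tight for the band. Leave everything else on the bench where it is.

Things in the scene. Friction and masses are not known exactly. Their poses are not given: they have to be found in the camera images.
- clamp: bundling board, fixed: plywood 300 x 250 x 12 mm with a black one-hand bar clamp lying flat on it. Origin under the board, below the bar, at the clamp's body. x runs along the bar to the sliding jaw, y across the bar to the jaw tips and cartons, z up. In its frame, mm: board x -114..186, y -129..121, top z 12; clamp body x -52..10, y -25..39, up to z 52; the cartons' row is in line at y 66
- handle (a point): middle of the fixed handle (pistol grip), at (-50, -60, 34) mm in the clamp's frame; the handle is a black bar, in the clamp's frame x -59..-41, y -108..-20, z 20..48 mm. The trigger blade stands in front of it, on its +x side
- fixed_face (a point): middle of the fixed jaw's rubber face (58 wide along y, z 15 to 49 in the clamp's frame), marked at board level; the face looks along the clamp's +x; it lies at (21, 67, 12) mm in the clamp's frame
- sliding_face (a point): middle of the sliding jaw's rubber face (the same size), marked at board level; it looks along the clamp's -x and lies at (138 minus the bar's joint value, 67, 12) mm in the clamp's frame. Between the two faces is the space for the cartons
- bar (a joint): travel of the steel bar (20 mm wide, z 31..37, along y 0, its tail out behind the body to x -140 mm minus the travel) and sliding jaw towards the fixed jaw, m: 0 = open, grows as it is pumped shut, at most 0.075. A full trigger stroke moves it about 10 mm, a part stroke 5 or 0; a ratchet catch with 5 mm teeth holds it: at release a loaded jaw springs back up to 5 mm, a free jaw stays
- trigger (a joint): swing of the trigger, rad: 0 = released (sprung out), 0.28 = squeezed home. Its pivot is upright, at (-18, 30) mm in the clamp's frame; the free end swings along the clamp's -x, towards the fixed handle. At the middle of the grip its return spring takes about 3 N at the start and 5 N at the end of the stroke, and moving the free bar 2 N more. It stops short of home once the jaw grips
- trigger_grip: rubber-covered blade of the trigger, 12 (own x) x 72 (y) x 26 (z) mm, origin at its middle. Released, its middle is at (-6, -60, 34) mm in the clamp's frame and its front at x 0 (at y -50: x -1); squeezed home its front is at x -26 (-24). Trigger and handle together: 59 mm outside when released, 34 when squeezed home. Each newton here beyond the return spring gives about 2 N at the jaws
- sliding_jaw: the black jaw on the end of the bar, 22 mm thick along the bar, 118 mm long across it (y -17 to 101), top 49 mm above the table; origin at the clamp's body, on the bar, not at the jaw: use the point sliding_face
- sliding_shoe: rubber shoe of the sliding jaw, 12 x 58 x 34 mm; sprung: it sinks into the jaw by 1 mm per 5 N, at most 8 mm; origin at its middle
- fixed_shoe: rubber shoe on the fixed jaw, 9 x 58 x 34 mm, origin at its middle
- carton_a: upright white medicine carton 22 (x) x 50 (y) x 76 (z) mm, about 60 g, origin at the centre of its underside, standing on the board next to the fixed jaw, its x along the clamp's x
- carton_b: a second carton of the same size, standing on the board next to carton_a, on the sliding jaw's side
- carton_c: the third carton of the same size (22 x 50 x 76 mm), the one that is missing from the row: standing loose on the table, its origin at the centre of its underside; cartons are rigid and begin to crush when the clamp presses on them with more than 60 N
- carton_tall: bystander: a taller upright carton of another product, 26 x 56 x 118 mm, on the table
- carton_thick: bystander: a thicker, lower carton of another product, 44 x 58 x 64 mm, on the table
- amber_bottle: bystander: amber medicine bottle, 52 mm diameter, 92 mm high
- white_bottle: bystander: white tablet jar, 60 mm diameter, 98 mm high
- small_bottle: bystander: white dropper bottle, 34 mm diameter, 76 mm high
- sanitiser: bystander: clear bottle, 68 mm diameter, 150 mm high
- band_roll: bystander: roll of paper band lying flat, 100 mm diameter, 25 mm high
Not all that is in view belongs to the job. What is shaped like the carton_b but yellow is not meant. What is shaped like the carton_a but blue is not meant.

How it is judged:
By the outcome, as a careful person would: the job done as asked, in the order asked, and still so for the second after the job is handed in, while the arm keeps its last pose, push and grip.
It also fails if it takes over 64 s, if anything falls off the work surface, if the arm or the gripper's body presses on something with over 40 N, if the wrist force passes 120 N, or if a joint passes its speed limit or range.

## Working session

There is one attempt and no reset: what is moved stays moved. The work goes in short steps, Python scripts to look and compute and a shell command to move; the robot and the scene stay as the last step left them, time stands still between calls to the robot, and variables do not carry over. Pictures are saved under pics/ and viewed, at most 10 in all, crops included, and the job is handed in when it is done.

```bash
mkdir -p pics; ls; python3 - <<'E'
from station import arm
import cv2, json
for n in("top","side"):
    p=arm.camera_params(n); print(n,{k:(v if k!="T" else [[round(x,3) for x in r] for r in v]) for k,v in p.items()})
    cv2.imwrite(f"pics/{n}0.png",cv2.cvtColor(arm.grab_frame(n),cv2.COLOR_RGB2BGR))
print(arm.camera_params("wrist"),arm.hold_point_z,arm.get_state())
E
```

```text
pics
top {'fx': 583.5400462146908, 'fy': 583.5400462146908, 'cx': 326.20025677783576, 'cy': 234.24502083713142, 'D': array([0.04190327, 0.        , 0.        , 0.        , 0.        ]), 'T': [[np.float64(0.003), np.float64(-0.995), np.float64(0.104), np.float64(0.422)], [np.float64(-1.0), np.float64(-0.002), np.float64(0.009), np.float64(-0.017)], [np.float64(-0.008), np.float64(-0.104), np.float64(-0.995), np.float64(1.268)], [np.float64(0.0), np.float64(0.0), np.float64(0.0), np.float64(1.0)]]}
side {'fx': 546.1138611258542, 'fy': 546.1138611258542, 'cx': 317.32650493042155, 'cy': 233.32417527451568, 'D': array([-0.0890158,  0.       ,  0.       ,  0.       ,  0.       ]), 'T': [[np.float64(0.878), np.float64(-0.267), np.float64(0.398), np.float64(0.04)], [np.float64(-0.479), np.float64(-0.5), np.float64(0.721), np.float64(-0.934)], [np.float64(0.006), np.float64(-0.824), np.float64(-0.567), np.float64(0.793)], [np.float64(0.0), np.float64(0.0), np.float64(0.0), np.float64(1.0)]]}
{'fx': 352.3807867796431, 'fy': 352.3807867796431, 'cx': 319.50557692188625, 'cy': 241.74736940552552,
[... 402 characters left out ...]
00,
         1.00000000e+00]])} 0.0188 {'t': 0.1, 'q': array([ 1.50410447e+00,  3.59303684e-01,  1.11510500e-02, -2.95960599e-04,
       -1.22411081e+00, -2.88068742e-01]), 'qd': array([-0.00141156, -0.00189509,  0.00172658,  0.00070913,  0.00113189,
       -0.00112038]), 'joint_efforts': array([-1.49309024e-03, -5.84162378e+01,  2.93753082e+01,  7.01547459e+00,
        1.01895374e-02, -5.11846156e-05]), 'eef_pos': array([0.23436948, 0.63253543, 0.22572639]), 'ee_rot': array([ 3.14010694e+00, -1.50072004e-04, -3.54861253e-01]), 'force': array([-0.52833309, -0.13969456, -0.2450335 ]), 'moment': array([ 0.01467038, -0.00863784, -0.05119079]), 'gripper_force': 0.0, 'width': 0.08753873705511753}
```

View pics/top0.png

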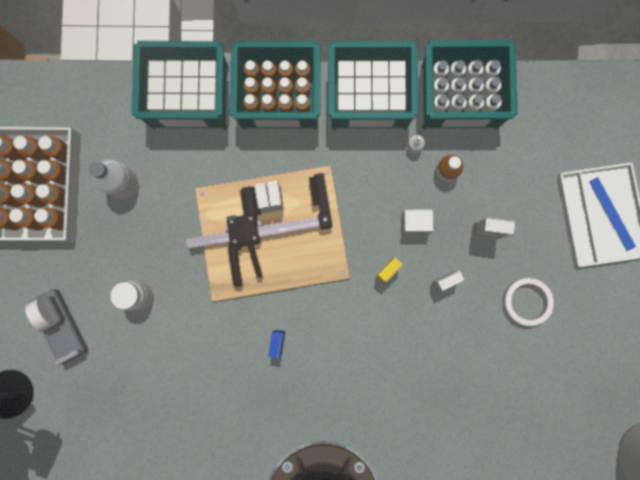

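View pics/side0.png

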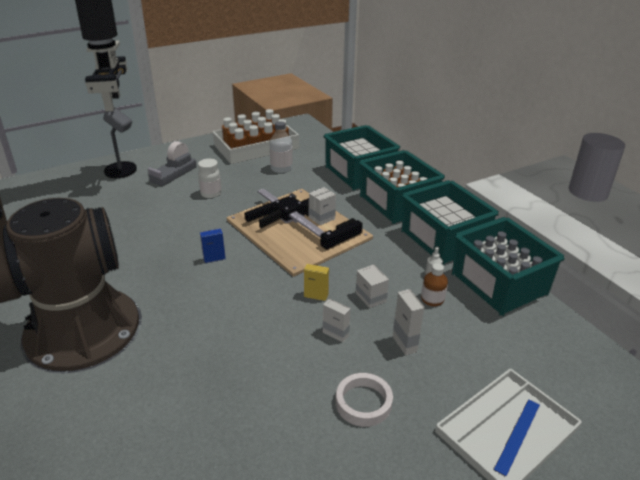

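The top picture shows the board around (270,235), with the bar running to the right and cartons a and b at (268,195). Candidates for carton_c:
- white small carton at (450,281)
- tall white carton at (500,227)
- thick white carton at (418,220)
- yellow carton at (390,270)
- blue carton at (277,344)

The description points to (450,281). Next I measure it and check it in a crop.

```bash
cat > h.py <<'E'
import numpy as np, cv2
from station import arm
from scipy.spatial.transform import Rotation as Ro
def cam(n,st=None):
    p=arm.camera_params(n); K=np.array([[p["fx"],0,p["cx"]],[0,p["fy"],p["cy"]],[0,0,1]])
    if n=="wrist":
        T=np.eye(4); T[:3,:3]=Ro.from_euler("xyz",st["ee_rot"]).as_matrix(); T[:3,3]=st["eef_pos"]; T=T@p["hand_eye"]
    else: T=np.array(p["T"],float)
    return K,np.array(p["D"]),T
def onplane(c,px,z):
    K,D,T=c; u=cv2.undistortPoints(np.float64(px).reshape(-1,1,2),K,D).reshape(-1,2)
    d=np.c_[u,np.ones(len(u))]@T[:3,:3].T
    return (T[:3,3]+d*((z-T[2,3])/d[:,2])[:,None])[:,:2]
def proj(c,P):
    K,D,T=c; R=T[:3,:3].T
    return cv2.projectPoints(np.float64(P).reshape(-1,1,3),cv2.Rodrigues(R)[0],-R@T[:3,3],K,D)[0].reshape(-1,2)
def rect(c,mask,z):
    "largest blob in mask -> centre, sizes, angle of the long side, on plane z (world)"
    cs=cv2.findContours(mask.astype(np.uint8),cv2.RETR_EXTERNAL,cv2.CHAIN_APPROX_NONE)[0]
    k=max(cs,key=cv2.contourArea); w=onplane(c,k.reshape(-1,2),z)
    b=cv2.boxPoints(cv2.minAreaRect((w*1000).astype(np.float32)))/1000
    e1,e2=b[1]-b[0],b[2]-b[1]; l1,l2=np.linalg.norm(e1),np.linalg.norm(e2)
    if l1<l2: e1,l1,l2=e2,l2,l1
    return b.mean(0),(l1,l2),np.arctan2(e1[1],e1[0])
E
python3 - <<'E'
from h import *
im=cv2.imread("pics/top0.png"); hsv=cv2.cvtColor(im,cv2.COLOR_BGR2HSV); c=cam("top")
m=cv2.inRange(hsv,(8,50,90),(25,200,255)); m[:160]=0;m[310:]=0;m[:,:180]=0;m[:,360:]=0
m=cv2.morphologyEx(m,cv2.MORPH_CLOSE,np.ones((25,25),np.uint8))
print("board",rect(c,m,.012))
g=hsv[...,2]; print(g[270:294:2,434:468:2])
for t in(150,170,190,205):
    k=np.zeros(g.shape,np.uint8); k[265:298,432:470]=(g[265:298,432:470]>t)
    print(t,rect(c,k,.076))
cv2.imwrite("pics/crop.png",cv2.resize(np.hstack([im[205:305,380:530],im[150:250,200:350]]),None,fx=2.6,fy=2.6,interpolation=cv2.INTER_CUBIC))
E
```

```text
board (array([0.5569114 , 0.11212681], dtype=float32), (np.float32(0.3010635), np.float32(0.25141713)), np.float32(-1.3999848))
[[143 142 144 140 140 145 144 144 142 140 140 145 159 150 140 144 143]
 [143 142 143 143 141 147 141 139 128 129 146 176 201 188 147 142 143]
 [143 142 143 143 143 136 131 125 143 173 198 218 222 214 156 145 145]
 [142 141 139 137 126 129 143 171 199 217 219 221 220 219 189 147 142]
 [142 134 129 127 145 172 198 216 220 222 222 222 221 221 213 160 144]
 [120 118 150 178 199 215 222 221 222 221 221 222 222 217 197 154 144]
 [ 97 105 164 215 215 221 222 221 221 223 220 217 201 173 152 146 143]
 [ 91  98 128 208 214 219 219 220 219 214 191 155 147 147 144 144 146]
 [ 92  92 100 170 215 219 220 215 190 145 110 128 144 141 142 143 143]
 [ 95  89  96 126 205 213 192 145 107  95  98 132 142 139 141 145 141]
 [ 96  89  94 101 143 142 109  99  95  96 108 141 139 138 141 141 143]
 [ 94  93  94  97  98  95  96  97  98  99 114 141 142 141 142 142 142]]
150 (array([ 0.45382017, -0.2606125 ], dtype=float32), (np.float32(0.05306624), np.float32(0.025972337)), np.float32(-1.1067593))
170 (array([ 0.45318094, -0.2603606 ], dtype=float32), (np.float32(0.050302204), np.float32(0.021490905)), np.float32(-1.1064371))
190 (array([ 0.45321295, -0.26030928], dtype=float32), (np.float32(0.048349876), np.float32(0.018662112)), np.float32(-1.1273988))
205 (array([ 0.4532065 , -0.26042175], dtype=float32), (np.float32(0.04655234), np.float32(0.016119344)), np.float32(-1.1064861))
```

View pics/crop.png

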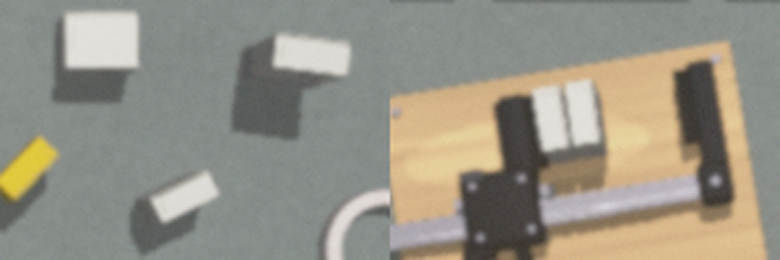

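The crop confirms (450,281): its top measures 50 x 21.5 mm at z = 76 mm, while the others are taller, thicker or coloured. I check the clearance of the gripper body to the neighbours and the joint sense for yaw.

Careful with the scale: shifts go in shares of 0.8 m and turns go in shares of 4 rad. That gives: -0.03 m / 0.8 = -0.0375, 0.125 rad / 4 = 0.0313.

```bash
python3 - <<'E'
from h import *
im=cv2.imread("pics/top0.png"); hsv=cv2.cvtColor(im,cv2.COLOR_BGR2HSV); c=cam("top"); g=hsv[...,2]
C=np.array([.4532,-.2604]); a=-1.108; L=np.array([np.cos(a),np.sin(a)]); N=np.array([-L[1],L[0]])
def chk(n,k,z):
    cs=max(cv2.findContours(k.astype(np.uint8),0,1)[0],key=cv2.contourArea); w=onplane(c,cs.reshape(-1,2),z)-C
    b=rect(c,k,z); d=np.maximum(np.abs(w@L)-.0965,np.abs(w@N)-.039); print(n,b,"clear of body",d.min())
for n,(r0,r1,c0,c1),z in(("tall",(212,242,478,520),.118),("thick",(203,236,398,440),.064)):
    k=np.zeros_like(g);k[r0:r1,c0:c1]=g[r0:r1,c0:c1]>185; chk(n,k,z)
k=cv2.inRange(hsv,(20,120,100),(35,255,255));chk("yellow",k,.076)
E
echo '[{"aperture": 0.088, "z": -0.0375, "spin": 0.0313}, {"aperture": 0.088, "z": -0.0375, "spin": 0.0313}]' > rows.txt && python3 -m creep rows.txt
python3 -c "
from h import *
print(arm.get_state()['q'],arm.get_state()['ee_rot'])"
```

```text
tall (array([ 0.5602992 , -0.34933698], dtype=float32), (np.float32(0.055445056), np.float32(0.024205832)), np.float32(1.4453458)) clear of body 0.015416449369024865
thick (array([ 0.57838106, -0.19827817], dtype=float32), (np.float32(0.056096327), np.float32(0.0418477)), np.float32(-1.5692058)) clear of body 0.07077200978810541
yellow (array([ 0.47401965, -0.13524899], dtype=float32), (np.float32(0.05264973), np.float32(0.022549078)), np.float32(-0.73497707)) clear of body 0.021067430811511967
t: 0.27
eef_pos: [0.2354, 0.6343, 0.2608]
ee_rot: [-3.137, -0.0, -0.487]
force: [1.4, 1.8, 3.5]
width: 0.0878
gripper_force: 0.0
[ 1.50406686  0.34081993  0.06252984  0.00206866 -1.28818103 -0.42037378] [-3.13683279e+00 -5.10082625e-05 -4.86530780e-01]
```

Clearances are 15 mm and 21 mm, so the direct grasp is fine. Yaw = q1 + q6 − π/2, so the grasp uses yaw −2.68 and the placing −1.40.

```bash
cat >> h.py <<'E'
def to(*goals):
    "goals (x,y,z,yaw): shifts and turns in the tool's axes from the present pose"
    s=arm.get_state(); R=Ro.from_euler("xyz",s["ee_rot"]).as_matrix(); R0=Ro.from_euler("xyz",[np.pi,0,s["ee_rot"][2]]).as_matrix()
    print("t",round(s["t"],2),"pos",s["eef_pos"].round(4),"yaw",s["ee_rot"][2].round(4),"F",s["force"].round(1),"w",s["width"])
    for g in goals: print("  ->",(R0.T@(np.array(g[:3])-s["eef_pos"])).round(4),"turn",round(-((g[3]-s["ee_rot"][2]+np.pi)%(2*np.pi)-np.pi),3), "dist",np.linalg.norm(np.array(g[:3])-s["eef_pos"]).round(3))
O=np.array([.5547,.1482]); A=-1.400; X=np.array([np.cos(A),np.sin(A)]); Y=np.array([-X[1],X[0]])
def W(x,y): return O+X*x+Y*y   # clamp frame (m) -> world xy
E
echo '[{"aperture": 0.088}, {"aperture": 0.088}]' > rows.txt && python3 -m creep rows.txt >/dev/null
python3 -c "
from h import *
to((.45,.3,.27,-1.6),(.5,.0,.25,-2.3),(.4532,-.2604,.2,-2.679))"
```

```text
t 0.43 pos [0.2343 0.6328 0.2563] yaw -0.4792 F [ 0.   0.3 -0.1] w 0.08756474033832137
  -> [ 0.3448  0.1959 -0.0137] turn 1.121 dist 0.397
  -> [0.5275 0.4391 0.0063] turn 1.821 dist 0.686
  -> [0.606  0.6917 0.0563] turn 2.2 dist 0.921
```

Scaled: 0.692 m / 0.8 = 0.865, 0.606 m / 0.8 = 0.7575, 2.2 rad / 4 = 0.55.

```bash
echo '[{"aperture": 0.088, "x": 0.4313, "y": 0.245, "z": -0.0175, "spin": 0.2803}, {"aperture": 0.088, "x": 0.4313, "y": 0.245, "z": -0.0175, "spin": 0.2803}, {"aperture": 0.088, "x": 0.4313, "y": 0.245, "z": -0.0175, "spin": 0.2803}, {"aperture": 0.088, "x": 0.4313, "y": 0.245, "z": -0.0175, "spin": 0.2803}, {"aperture": 0.088, "x": 0.4313, "y": 0.245, "z": -0.0175, "spin": 0.2803}, {"aperture": 0.088, "x": 0.4313, "y": 0.245, "z": -0.0175, "spin": 0.2803}, {"aperture": 0.088, "x": 0.4313, "y": 0.245, "z": -0.0175, "spin": 0.2803}, {"aperture": 0.088, "x": 0.4313, "y": 0.245, "z": -0.0175, "spin": 0.2803}, {"aperture": 0.088, "x": 0.4313, "y": 0.245, "z": -0.0175, "spin": 0.2803}, {"aperture": 0.088, "x": 0.6625, "y": 0.55, "spin": 0.55}, {"aperture": 0.088, "x": 0.6625, "y": 0.55, "spin": 0.55}, {"aperture": 0.088, "x": 0.6625, "y": 0.55, "spin": 0.55}, {"aperture": 0.088, "x": 0.6625, "y": 0.55, "spin": 0.55}, {"aperture": 0.088, "x": 0.6625, "y": 0.55, "spin": 0.55}, {"aperture": 0.088, "x": 0.6625, "y": 0.55, "spin": 0.55}, {"aperture": 0.088, "x": 0.6625, "y": 0.55, "spin": 0.55}, {"aperture": 0.088, "x": 0.6625, "y": 0.55, "spin": 0.55}, {"aperture": 0.088, "x": 0.7575, "y": 0.865, "z": 0.0375, "spin": 0.55}, {"aperture": 0.088, "x": 0.7575, "y": 0.865, "z": 0.0375, "spin": 0.55}, {"aperture": 0.088, "x": 0.7575, "y": 0.865, "z": 0.0375, "spin": 0.55}]' > rows.txt && python3 -m creep rows.txt
python3 -c "
from h import *
to((.4532,-.2604,.2,-2.679))"
```

```text
t: 2.1
eef_pos: [0.4773, -0.1259, 0.2414]
ee_rot: [3.141, -0.001, -2.68]
force: [0.5, -0.5, 0.6]
width: 0.0878
gripper_force: 0.0
t 2.1 pos [ 0.4773 -0.1259  0.2414] yaw -2.6796 F [ 0.5 -0.5  0.6] w 0.08775517385925043
  -> [ 0.0816 -0.1097  0.0414] turn -0.001 dist 0.143
```

Scaled: -0.11 m / 0.8 = -0.1375, 0.082 m / 0.8 = 0.1025.

```bash
echo '[{"aperture": 0.088, "x": 0.1025, "y": -0.1375, "z": 0.0513}, {"aperture": 0.088, "x": 0.1025, "y": -0.1375, "z": 0.0513}, {"aperture": 0.088, "x": 0.1025, "y": -0.1375, "z": 0.0513}, {"aperture": 0.088, "x": 0.1025, "y": -0.1375, "z": 0.0513}, {"aperture": 0.088, "x": 0.1025, "y": -0.1375, "z": 0.0513}, {"aperture": 0.088, "x": 0.1025, "y": -0.1375, "z": 0.0513}]' > rows.txt && python3 -m creep rows.txt
python3 - <<'E'
from h import *
s=arm.get_state(); im=cv2.cvtColor(arm.grab_frame("wrist"),cv2.COLOR_RGB2BGR); c=cam("wrist",s)
cv2.imwrite("pics/w1.png",im)
p=proj(c,[.4532,-.2604,.076])[0]; print(p)
hsv=cv2.cvtColor(im,cv2.COLOR_BGR2HSV);g=hsv[...,2]
for t in(170,185,200):
    m=((g>t)&(hsv[...,1]<60)).astype(np.uint8); n,l=cv2.connectedComponents(m); k=l==l[int(p[1]),int(p[0])]
    print(t,k.sum(),rect(c,k,.076))
to((.4532,-.2604,.045,-2.679))
E
```

```text
t: 2.6
eef_pos: [0.4529, -0.2599, 0.2001]
ee_rot: [3.14, -0.002, -2.682]
force: [0.1, -0.1, 0.5]
width: 0.0877
gripper_force: 0.0
[318.86344082 234.49726418]
170 65713 (array([ 0.3958987 , -0.25841284], dtype=float32), (np.float32(0.5235972), np.float32(0.2407802)), np.float32(-1.2359306))
185 1563 (array([ 0.4569084 , -0.25890794], dtype=float32), (np.float32(0.050516456), np.float32(0.02245148)), np.float32(-1.1117005))
200 1537 (array([ 0.4564838 , -0.25903186], dtype=float32), (np.float32(0.049518097), np.float32(0.021580366)), np.float32(-1.1116999))
t 2.65 pos [ 0.4535 -0.2592  0.2007] yaw -2.6808 F [-0.6  0.6 -0.4] w 0.08769510213545247
  -> [ 0.0008 -0.0009  0.1557] turn -0.002 dist 0.156
```

View pics/w1.png

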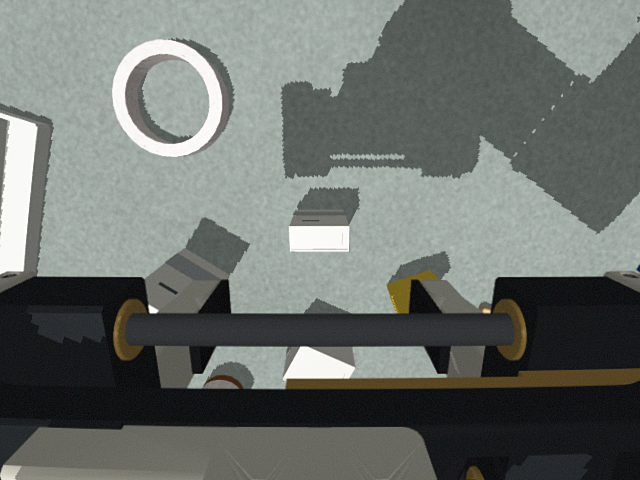

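The wrist view shows the target carton squarely at (319,238), with the tall carton to the left at (190,275) outside the fingers. The two estimates differ by about 3.5 mm; I take their mean and descend.

Scaled: 0.155 m / 0.8 = 0.1938, 0.14 m / 0.8 = 0.175.

```bash
python3 -c "
from h import *
to((.455,-.2597,.045,-2.681))"
echo '[{"aperture": 0.088, "x": -0.0013, "z": 0.05}, {"aperture": 0.088, "x": -0.0013, "z": 0.1}, {"aperture": 0.088, "x": -0.0013, "z": 0.1438}, {"aperture": 0.088, "x": -0.0013, "z": 0.175}, {"aperture": 0.088, "x": -0.0013, "z": 0.1938}, {"aperture": 0.088, "x": -0.0013, "z": 0.1938}, {"aperture": 0.045, "x": -0.0013, "z": 0.1938}, {"aperture": 0.045, "x": -0.0013, "z": 0.1938}, {"aperture": 0.045, "x": -0.0013, "z": 0.1938}, {"aperture": 0.045, "x": -0.0013, "z": 0.1938}, {"aperture": 0.045, "x": -0.0013, "z": 0.1938}, {"aperture": 0.045, "x": -0.0013, "z": 0.1938}]' > rows.txt && python3 -m creep rows.txt 12
python3 -c "
from h import *
p=W(.079,.066); to((*p,.25,-1.4),(*p,.059,-1.4)); print(p)"
```

```text
t 2.65 pos [ 0.4535 -0.2592  0.2007] yaw -2.6808 F [-0.6  0.6 -0.4] w 0.08769510213545247
  -> [-0.0011 -0.0011  0.1557] turn 0.0 dist 0.156
t: 3.65
eef_pos: [0.4554, -0.2587, 0.0472]
ee_rot: [-3.141, 0.001, -2.68]
force: [0.2, 0.6, -0.5]
width: 0.053
gripper_force: 0.0
t 3.65 pos [ 0.4554 -0.2587  0.0472] yaw -2.6798 F [ 0.2  0.6 -0.5] w 0.05301799360795827
  -> [-0.3108  0.2254 -0.2028] turn -1.28 dist 0.434
  -> [-0.3108  0.2254 -0.0118] turn -1.28 dist 0.384
[0.63316709 0.0815673 ]
```

Scaled: -0.15 m / 0.8 = -0.1875, -0.12 m / 0.8 = -0.15.

```bash
echo '[{"aperture": 0.045}, {"aperture": 0.045}, {"aperture": 0.045}, {"aperture": 0.045}]' > rows.txt && python3 -m creep rows.txt 12
echo '[{"aperture": 0.045, "z": -0.025}, {"aperture": 0.045, "z": -0.05}, {"aperture": 0.045, "z": -0.1}, {"aperture": 0.045, "z": -0.15}, {"aperture": 0.045, "z": -0.1875}, {"aperture": 0.045, "z": -0.1875}]' > rows.txt && python3 -m creep rows.txt 12
python3 -c "
from h import *
p=W(.079,.066); to((*p,.2,-1.4))"
```

```text
t: 3.98
eef_pos: [0.4553, -0.2587, 0.047]
ee_rot: [-3.141, 0.001, -2.68]
force: [-0.6, 1.0, 6.0]
width: 0.0497
gripper_force: 12.0
t: 4.48
eef_pos: [0.4581, -0.2599, 0.2033]
ee_rot: [-3.134, 0.007, -2.679]
force: [0.9, -1.0, 0.4]
width: 0.05
gripper_force: 12.0
t 4.48 pos [ 0.4581 -0.2599  0.2033] yaw -2.6788 F [ 0.9 -1.   0.4] w 0.05002507593134554
  -> [-0.3091  0.2275  0.0033] turn -1.279 dist 0.384
```

Scaled: -0.309 m / 0.8 = -0.3863, 0.155 m / 0.8 = 0.1938, -1.279 rad / 4 = -0.3198.

```bash
echo '[{"aperture": 0.045, "x": -0.0375, "y": 0.0275, "spin": -0.025}, {"aperture": 0.045, "x": -0.075, "y": 0.0563, "spin": -0.05}, {"aperture": 0.045, "x": -0.1125, "y": 0.0838, "spin": -0.075}, {"aperture": 0.045, "x": -0.15, "y": 0.1125, "spin": -0.105}, {"aperture": 0.045, "x": -0.1875, "y": 0.1375, "spin": -0.135}, {"aperture": 0.045, "x": -0.225, "y": 0.1663, "spin": -0.165}, {"aperture": 0.045, "x": -0.2625, "y": 0.1938, "spin": -0.195}, {"aperture": 0.045, "x": -0.3, "y": 0.2225, "spin": -0.225}, {"aperture": 0.045, "x": -0.3313, "y": 0.245, "spin": -0.255}, {"aperture": 0.045, "x": -0.3563, "y": 0.2625, "spin": -0.285}, {"aperture": 0.045, "x": -0.375, "y": 0.275, "spin": -0.31}, {"aperture": 0.045, "x": -0.3863, "y": 0.2844, "z": 0.0038, "spin": -0.3198}, {"aperture": 0.045, "x": -0.3863, "y": 0.2844, "z": 0.0038, "spin": -0.3198}, {"aperture": 0.045, "x": -0.3863, "y": 0.2844, "z": 0.0038, "spin": -0.3198}, {"aperture": 0.045, "x": -0.3863, "y": 0.2844, "z": 0.0038, "spin": -0.3198}]' > rows.txt && python3 -m creep rows.txt 12
python3 - <<'E'
from h import *
s=arm.get_state(); im=cv2.cvtColor(arm.grab_frame("wrist"),cv2.COLOR_RGB2BGR); c=cam("wrist",s)
for n,x,y,z in(("b edge",.065,.041,.088),("b edge2",.065,.091,.088),("a",.021,.041,.088),("a2",.021,.091,.088),("jaw",.138,.101,.049),("jaw2",.138,.038,.049)):
    p=proj(c,[*W(x,y),z])[0]; print(n,p.round()); cv2.circle(im,tuple(int(v) for v in p),3,(0,0,255),-1)
cv2.imwrite("pics/w2.png",im)
p=W(.079,.066); to((*p,.059,-1.4))
E
```

```text
t: 5.73
eef_pos: [0.6298, 0.0822, 0.1931]
ee_rot: [3.141, -0.0, -1.402]
force: [0.6, 0.0, -0.4]
width: 0.05
gripper_force: 12.0
b edge [347. 256.]
b edge2 [283. 256.]
a [346. 307.]
a2 [285. 307.]
jaw [274. 159.]
jaw2 [349. 159.]
t 5.78 pos [0.6299 0.082  0.1933] yaw -1.4023 F [-0.3  0.4 -0.2] w 0.05007086576611503
  -> [ 0.001  -0.0032  0.1343] turn -0.002 dist 0.134
```

View pics/w2.png

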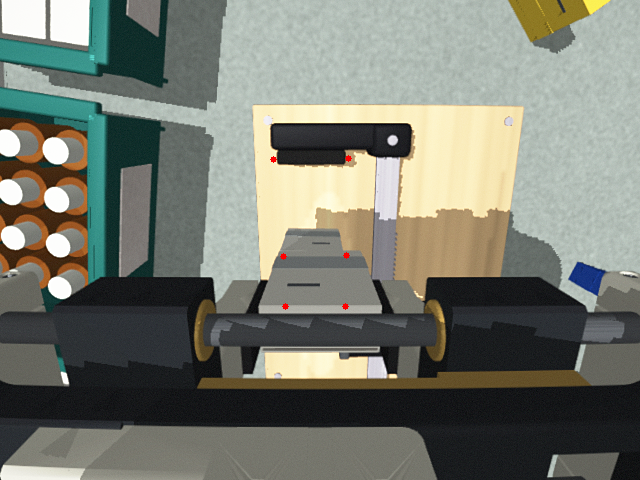

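```bash
python3 - <<'E'
from h import *
def cl(w): d=w-O; return (np.c_[d@X,d@Y]*1000).round(1)
im=cv2.imread("pics/top0.png"); g=cv2.cvtColor(im,cv2.COLOR_BGR2HSV); c=cam("top")
k=((g[...,2]>170)&(g[...,1]<40)).astype(np.uint8); k[:178]=0;k[214:]=0;k[:,:250]=0;k[:,290:]=0
w=cl(onplane(c,np.argwhere(k)[:,::-1],.088)); 
h,e=np.histogram(w[(w[:,1]>45)&(w[:,1]<85),0],bins=np.arange(10,80,2)); print(list(zip(e[:-1].astype(int),h)))
print("y range",np.percentile(w[:,1],[2,98]))
im=cv2.imread("pics/w2.png"); s=arm.get_state(); c=cam("wrist",s)
print(cl(onplane(c,[[283,229],[340,229]],.012)),"b front foot")
print(cl(onplane(c,[[277,163],[345,163]],.049)),"shoe")
print(cl(onplane(c,[[262,350],[378,350]],.193+.029)),"held top?")
g=cv2.cvtColor(im,6); print(g[215:360:2,300])
E
```

```text
[(np.int64(10), np.int64(0)), (np.int64(12), np.int64(0)), (np.int64(14), np.int64(0)), (np.int64(16), np.int64(0)), (np.int64(18), np.int64(0)), (np.int64(20), np.int64(0)), (np.int64(22), np.int64(6)), (np.int64(24), np.int64(19)), (np.int64(26), np.int64(19)), (np.int64(28), np.int64(19)), (np.int64(30), np.int64(19)), (np.int64(32), np.int64(19)), (np.int64(34), np.int64(19)), (np.int64(36), np.int64(18)), (np.int64(38), np.int64(19)), (np.int64(40), np.int64(19)), (np.int64(42), np.int64(19)), (np.int64(44), np.int64(12)), (np.int64(46), np.int64(4)), (np.int64(48), np.int64(19)), (np.int64(50), np.int64(19)), (np.int64(52), np.int64(18)), (np.int64(54), np.int64(19)), (np.int64(56), np.int64(19)), (np.int64(58), np.int64(18)), (np.int64(60), np.int64(19)), (np.int64(62), np.int64(19)), (np.int64(64), np.int64(19)), (np.int64(66), np.int64(19)), (np.int64(68), np.int64(19)), (np.int64(70), np.int64(6)), (np.int64(72), np.int64(0)), (np.int64(74), np.int64(0)), (np.int64(76), np.int64(0))]
y range [42.9   90.568]
[[68.7 98.9]
 [68.6 42.3]] b front foot
[[135.   98.4]
 [134.8  41. ]] shoe
[[67.  87.1]
 [66.9 37.9]] held top?
[239 240 240 240 239 240 247 133 112 106 111 147 128 127 133 130 132 129
 132 128 133 102 101 102 102  99  99 131 133 130 131 134 129 132  86  48
 130 133 133 130 131 131 130 130 126 159 177 173 179 120  39  55  69  84
  90  93  60  62  61  57  63  62  59  53  54  52 178  92 170 246 242 241
 241]
```

From the top view, carton b ends at x ≈ 70.5 mm in the clamp frame and the row centre is y ≈ 66.7; in the wrist view the shoe is at (311,163) and b's foot at (312,229). I aim for x = 87, y = 67.5.

```bash
python3 -c "
from h import *
p=W(.087,.0675); to((*p,.060,-1.4))"
```

```text
t 5.78 pos [0.6299 0.082  0.1933] yaw -1.4023 F [-0.3  0.4 -0.2] w 0.05007086576611503
  -> [ 0.009  -0.0047  0.1333] turn -0.002 dist 0.134
```

Scaled: 0.133 m / 0.8 = 0.1663, 0.131 m / 0.8 = 0.1638.

```bash
echo '[{"aperture": 0.045, "x": 0.0113, "y": -0.0063, "z": 0.0375}, {"aperture": 0.045, "x": 0.0113, "y": -0.0063, "z": 0.075}, {"aperture": 0.045, "x": 0.0113, "y": -0.0063, "z": 0.1125}, {"aperture": 0.045, "x": 0.0113, "y": -0.0063, "z": 0.1375}, {"aperture": 0.045, "x": 0.0113, "y": -0.0063, "z": 0.1525}, {"aperture": 0.045, "x": 0.0113, "y": -0.0063, "z": 0.16}, {"aperture": 0.045, "x": 0.0113, "y": -0.0063, "z": 0.1638}, {"aperture": 0.045, "x": 0.0113, "y": -0.0063, "z": 0.1663}, {"aperture": 0.045, "x": 0.0113, "y": -0.0063, "z": 0.1663}, {"aperture": 0.045, "x": 0.0113, "y": -0.0063, "z": 0.1663}]' > rows.txt && python3 -m creep rows.txt 12
python3 -c "
from h import *
p=W(.087,.0675); to((*p,.060,-1.4))"
```

```text
t: 6.62
eef_pos: [0.6374, 0.0749, 0.0617]
ee_rot: [-3.14, 0.0, -1.401]
force: [0.2, 0.2, -0.6]
width: 0.0498
gripper_force: 12.0
t 6.62 pos [0.6374 0.0749 0.0617] yaw -1.4007 F [ 0.2  0.2 -0.6] w 0.04976088530826725
  -> [0.0007 0.0016 0.0017] turn -0.001 dist 0.002
```

Scaled: -0.14 m / 0.8 = -0.175, -0.06 m / 0.8 = -0.075.

```bash
echo '[{"aperture": 0.045, "y": 0.0013, "z": 0.0013}, {"aperture": 0.045, "y": 0.0013, "z": 0.0025}, {"aperture": 0.045, "y": 0.0013, "z": 0.0031}, {"aperture": 0.054, "y": 0.0013, "z": 0.0031}, {"aperture": 0.07, "y": 0.0013, "z": 0.0031}, {"aperture": 0.075, "y": 0.0013, "z": 0.0031}, {"aperture": 0.075, "y": 0.0013, "z": 0.0031}, {"aperture": 0.075, "y": 0.0013, "z": -0.0125}, {"aperture": 0.075, "y": 0.0013, "z": -0.0375}, {"aperture": 0.075, "y": 0.0013, "z": -0.075}, {"aperture": 0.075, "y": 0.0013, "z": -0.125}, {"aperture": 0.075, "y": 0.0013, "z": -0.175}, {"aperture": 0.075, "y": 0.0013, "z": -0.175}, {"aperture": 0.075, "y": 0.0013, "z": -0.175}]' > rows.txt && python3 -m creep rows.txt 12
python3 - <<'E'
from h import *
p=W(-.03,-.06); to((*p,.2,.171),(*p,.2,.171-np.pi))
im=arm.grab_frame("side")[...,::-1]; cv2.imwrite("pics/s1.png",cv2.resize(im[150:290,200:400],None,fx=3,fy=3))
E
```

```text
t: 7.78
eef_pos: [0.6372, 0.075, 0.2036]
ee_rot: [-3.136, 0.001, -1.401]
force: [-0.9, 1.3, -1.3]
width: 0.0755
gripper_force: 0.0
t 7.78 pos [0.6372 0.075  0.2036] yaw -1.4006 F [-0.9  1.3 -1.3] w 0.07548042128113494
  -> [-0.116   0.1289  0.0036] turn -1.572 dist 0.174
  -> [-0.116   0.1289  0.0036] turn 1.57 dist 0.174
```

View pics/s1.png

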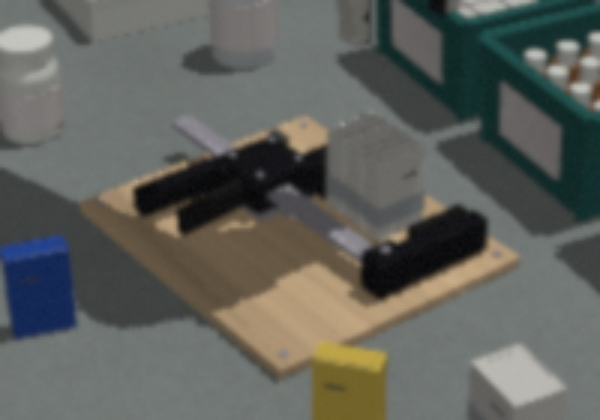

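Carton c stands upright next to b at (400,180) in the crop, clear of the jaw at (430,245). Now I go to the handle.

Scaled: 0.129 m / 0.8 = 0.1613, -0.02 m / 0.8 = -0.025, -1.572 rad / 4 = -0.393.

```bash
echo '[{"aperture": 0.088, "x": -0.025, "y": 0.025, "spin": -0.03}, {"aperture": 0.088, "x": -0.05, "y": 0.05, "spin": -0.06}, {"aperture": 0.088, "x": -0.075, "y": 0.075, "spin": -0.09}, {"aperture": 0.088, "x": -0.1, "y": 0.1, "spin": -0.12}, {"aperture": 0.088, "x": -0.1125, "y": 0.125, "spin": -0.15}, {"aperture": 0.088, "x": -0.125, "y": 0.1375, "spin": -0.18}, {"aperture": 0.088, "x": -0.1375, "y": 0.15, "spin": -0.21}, {"aperture": 0.088, "x": -0.145, "y": 0.1613, "spin": -0.24}, {"aperture": 0.088, "x": -0.145, "y": 0.1613, "spin": -0.27}, {"aperture": 0.088, "x": -0.145, "y": 0.1613, "spin": -0.3}, {"aperture": 0.088, "x": -0.145, "y": 0.1613, "spin": -0.33}, {"aperture": 0.088, "x": -0.145, "y": 0.1613, "spin": -0.36}, {"aperture": 0.088, "x": -0.145, "y": 0.1613, "spin": -0.393}, {"aperture": 0.088, "x": -0.145, "y": 0.1613, "spin": -0.393}, {"aperture": 0.088, "x": -0.145, "y": 0.1613, "spin": -0.393}, {"aperture": 0.088, "x": -0.145, "y": 0.1613, "spin": -0.393}]' > rows.txt && python3 -m creep rows.txt
python3 - <<'E'
from h import *
s=arm.get_state(); im=cv2.cvtColor(arm.grab_frame("wrist"),cv2.COLOR_RGB2BGR); c=cam("wrist",s)
for x,y,z in((-.059,-.108,.048),(-.041,-.108,.048),(0,-.096,.047),(-.012,-.096,.047),(.138,.101,.049),(.021,.096,.049),(-.052,.039,.052),(.01,-.025,.052)):
    p=proj(c,[*W(x,y),z])[0]; print(x,y,p.round()); cv2.circle(im,tuple(int(v) for v in p),3,(0,0,255),-1)
cv2.imwrite("pics/w3.png",im)
p=W(-.030,-.06); to((*p,.022,.171))
E
```

```text
t: 9.17
eef_pos: [0.4886, 0.1668, 0.1996]
ee_rot: [3.141, 0.001, 0.167]
force: [-0.6, 0.5, -0.8]
width: 0.0874
gripper_force: 0.0
-0.059 -0.108 [288. 274.]
-0.041 -0.108 [307. 274.]
0 -0.096 [351. 261.]
-0.012 -0.096 [338. 261.]
0.138 0.101 [528.  27.]
0.021 0.096 [382.  32.]
-0.052 0.039 [291. 107.]
0.01 -0.025 [365. 185.]
t 9.22 pos [0.4887 0.1668 0.1998] yaw 0.1677 F [ 0.1  0.2 -0.1] w 0.08777666928014048
  -> [ 0.0019 -0.0004  0.1778] turn -0.003 dist 0.178
```

View pics/w3.png

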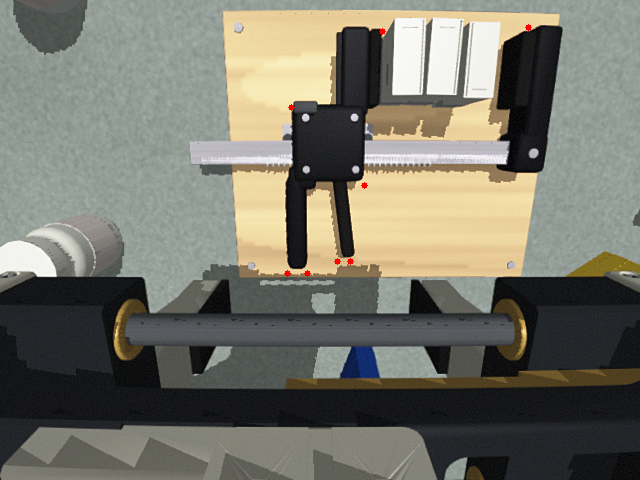

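The wrist view shows the three-carton row at (398..482,60), the handle at (297,220) and trigger at (345,220), midway between the fingers. The projections agree to within about 3 mm. Descending over the grip.

Scaled: 0.177 m / 0.8 = 0.2213, 0.17 m / 0.8 = 0.2125.

```bash
echo '[{"aperture": 0.088, "x": 0.0038, "z": 0.05}, {"aperture": 0.088, "x": 0.0038, "z": 0.1}, {"aperture": 0.088, "x": 0.0038, "z": 0.1375}, {"aperture": 0.088, "x": 0.0038, "z": 0.175}, {"aperture": 0.088, "x": 0.0038, "z": 0.2}, {"aperture": 0.088, "x": 0.0038, "z": 0.2125}, {"aperture": 0.088, "x": 0.0038, "z": 0.2213}, {"aperture": 0.088, "x": 0.0038, "z": 0.2213}, {"aperture": 0.088, "x": 0.0038, "z": 0.2213}]' > rows.txt && python3 -m creep rows.txt
echo '[{"aperture": 0.066}, {"aperture": 0.062}, {"aperture": 0.062}, {"aperture": 0.062}, {"aperture": 0.058}, {"aperture": 0.054, "y": -0.0025}, {"aperture": 0.05, "y": -0.005}, {"aperture": 0.05, "y": -0.005}, {"aperture": 0.05, "y": -0.005}]' > rows.txt && python3 -m creep rows.txt 18
python3 -c "
from h import *
p=W(-.030,-.06); to((*p,.022,.171))"
```

```text
t: 9.97
eef_pos: [0.4925, 0.1679, 0.0241]
ee_rot: [-3.141, -0.001, 0.171]
force: [-0.1, -0.1, 0.9]
width: 0.0874
gripper_force: 0.0
t: 10.72
eef_pos: [0.4908, 0.1723, 0.0235]
ee_rot: [-3.141, 0.0, 0.171]
force: [-7.0, 5.2, 4.9]
width: 0.0508
gripper_force: 8.3
t 10.72 pos [0.4908 0.1723 0.0235] yaw 0.1711 F [-7.   5.2  4.9] w 0.050847125841922004
  -> [-0.0011  0.0046  0.0015] turn 0.0 dist 0.005
```

The trigger is moving as planned. I finish this stroke and release.

Scaled: -0.0085 m / 0.8 = -0.0106, -0.008 m / 0.8 = -0.01.

```bash
echo '[{"aperture": 0.046, "y": -0.0025}, {"aperture": 0.042, "y": -0.005}, {"aperture": 0.038, "y": -0.0075}, {"aperture": 0.034, "y": -0.01}, {"aperture": 0.032, "y": -0.0106}, {"aperture": 0.032, "y": -0.0106}, {"aperture": 0.032, "y": -0.0106}]' > rows.txt && python3 -m creep rows.txt 18
echo '[{"aperture": 0.04, "y": 0.0038}, {"aperture": 0.05, "y": 0.01}, {"aperture": 0.066, "y": 0.0156}, {"aperture": 0.066, "y": 0.0156}, {"aperture": 0.066, "y": 0.0156}, {"aperture": 0.066, "y": 0.0156}]' > rows.txt && python3 -m creep rows.txt 18
python3 - <<'E'
from h import *
s=arm.get_state(); im=cv2.cvtColor(arm.grab_frame("wrist"),cv2.COLOR_RGB2BGR); cv2.imwrite("pics/w4.png",im)
p=W(-.0295,-.06); to((*p,.022,.171))
E
```

```text
t: 11.3
eef_pos: [0.4893, 0.1804, 0.0234]
ee_rot: [-3.141, 0.0, 0.171]
force: [-7.2, 3.5, 4.6]
width: 0.0342
gripper_force: 17.8
t: 11.8
eef_pos: [0.4922, 0.1678, 0.0233]
ee_rot: [3.141, -0.0, 0.172]
force: [-0.1, 0.5, -0.3]
width: 0.0643
gripper_force: 0.0
t 11.85 pos [0.4921 0.1676 0.0233] yaw 0.1715 F [0.6 0.5 0.4] w 0.06533953112874531
  -> [-0.0016  0.0002  0.0013] turn 0.0 dist 0.002
```

View pics/w4.png

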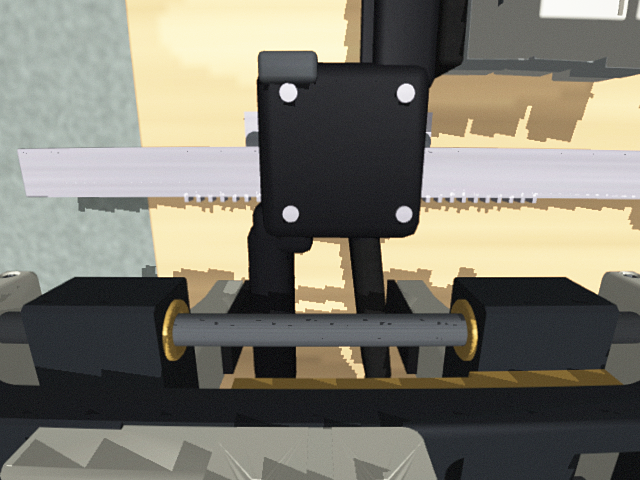

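The picture shows the handle at (272,320), trigger at (375,320) and the bar tail at column 18. The stroke went home (34 mm). Second stroke, and I measure travel from the tail.

Scaled: -0.0125 m / 0.8 = -0.0156, -0.01 m / 0.8 = -0.0125.

```bash
cat >> h.py <<'E'
def tail(save=None):
    "bar travel (mm) from the tail's end in a wrist picture"
    s=arm.get_state(); im=arm.grab_frame("wrist")[...,::-1].copy(); c=cam("wrist",s)
    if save: cv2.imwrite(save,im)
    a=proj(c,[*W(-.07,0),.037])[0]; g=cv2.cvtColor(im,cv2.COLOR_BGR2HSV); r=int(round(a[1]))
    ok=(g[r-8:r+9,:,2].mean(0)>175)&(g[r-8:r+9,:,1].mean(0)<32)
    x=int(a[0]); 
    while x>0 and ok[x]: x-=1
    w=onplane(c,[[x,r]],.037)[0]-O; print("tail col",x,"travel mm",round(-w@X*1000-140,1))
E
python3 - <<'E'
from h import *
im=cv2.imread("pics/w4.png"); c=cam("wrist",arm.get_state()); print(proj(c,[*W(-.07,0),.037]), -(onplane(c,[[18,172]],.037)[0]-O)@X*1000-140); print(cv2.cvtColor(im,cv2.COLOR_BGR2HSV)[172,[5,30,100,240]])
E
echo '[{"aperture": 0.056, "y": -0.0013}, {"aperture": 0.05, "y": -0.005}, {"aperture": 0.044, "y": -0.0088}, {"aperture": 0.038, "y": -0.0125}, {"aperture": 0.032, "y": -0.0156}, {"aperture": 0.032, "y": -0.0156}, {"aperture": 0.032, "y": -0.0156}, {"aperture": 0.032, "y": -0.0156}]' > rows.txt && python3 -m creep rows.txt 18
python3 -c "from h import *
tail()"
echo '[{"aperture": 0.04, "y": 0.0044}, {"aperture": 0.05, "y": 0.0106}, {"aperture": 0.066, "y": 0.0156}, {"aperture": 0.066, "y": 0.0156}, {"aperture": 0.066, "y": 0.0156}, {"aperture": 0.066, "y": 0.0156}]' > rows.txt && python3 -m creep rows.txt 18
python3 -c "from h import *
tail()"
```

```text
[[220.3886518  179.22214704]] 15.542270328868057
[[ 69  15 170]
 [133  10 219]
 [123  11 217]
 [133  11 217]]
t: 12.52
eef_pos: [0.4881, 0.1802, 0.023]
ee_rot: [-3.141, 0.002, 0.171]
force: [-10.2, 6.8, 2.6]
width: 0.0337
gripper_force: 17.7
tail col 8 travel mm 33.0
t: 13.07
eef_pos: [0.492, 0.1678, 0.0234]
ee_rot: [3.142, -0.0, 0.172]
force: [0.7, -0.3, 0.3]
width: 0.0646
gripper_force: 0.0
tail col 0 travel mm 24.6
```

Force is capped at 18 N, so the jaws cannot get above about 26 N. Two more full strokes.

Scaled: -0.0125 m / 0.8 = -0.0156, -0.01 m / 0.8 = -0.0125.

```bash
echo '[{"aperture": 0.056, "y": -0.0013}, {"aperture": 0.05, "y": -0.005}, {"aperture": 0.044, "y": -0.0088}, {"aperture": 0.038, "y": -0.0125}, {"aperture": 0.032, "y": -0.0156}, {"aperture": 0.032, "y": -0.0156}, {"aperture": 0.032, "y": -0.0156}, {"aperture": 0.032, "y": -0.0156}]' > rows.txt && python3 -m creep rows.txt 18
echo '[{"aperture": 0.04, "y": 0.0044}, {"aperture": 0.05, "y": 0.0106}, {"aperture": 0.066, "y": 0.0156}, {"aperture": 0.066, "y": 0.0156}, {"aperture": 0.066, "y": 0.0156}, {"aperture": 0.066, "y": 0.0156}]' > rows.txt && python3 -m creep rows.txt 18
echo '[{"aperture": 0.056, "y": -0.0013}, {"aperture": 0.05, "y": -0.005}, {"aperture": 0.044, "y": -0.0088}, {"aperture": 0.038, "y": -0.0125}, {"aperture": 0.032, "y": -0.0156}, {"aperture": 0.032, "y": -0.0156}, {"aperture": 0.032, "y": -0.0156}, {"aperture": 0.032, "y": -0.0156}]' > rows.txt && python3 -m creep rows.txt 18
echo '[{"aperture": 0.04, "y": 0.0044}, {"aperture": 0.05, "y": 0.0106}, {"aperture": 0.066, "y": 0.0156}, {"aperture": 0.066, "y": 0.0156}, {"aperture": 0.066, "y": 0.0156}, {"aperture": 0.066, "y": 0.0156}]' > rows.txt && python3 -m creep rows.txt 18
python3 - <<'E'
from h import *
for n in("side","top"): globals()[n]=arm.grab_frame(n)[...,::-1]
cv2.imwrite("pics/st.png",np.hstack([cv2.resize(side[160:280,230:390],(400,300)),cv2.resize(top[150:270,190:350],(400,300))]))
E
```

```text
t: 13.78
eef_pos: [0.4883, 0.1803, 0.0231]
ee_rot: [-3.141, 0.002, 0.171]
force: [-8.9, 6.0, 3.4]
width: 0.0341
gripper_force: 17.7
t: 14.28
eef_pos: [0.4922, 0.1679, 0.0235]
ee_rot: [-3.142, -0.001, 0.172]
force: [-0.7, -0.4, 0.1]
width: 0.065
gripper_force: 0.0
t: 14.95
eef_pos: [0.4885, 0.1803, 0.0232]
ee_rot: [-3.141, 0.002, 0.17]
force: [-9.3, 5.2, 2.9]
width: 0.034
gripper_force: 17.7
t: 15.45
eef_pos: [0.4922, 0.1679, 0.0235]
ee_rot: [-3.141, -0.001, 0.171]
force: [0.6, -0.8, 0.6]
width: 0.0646
gripper_force: 0.0
```

View pics/st.png

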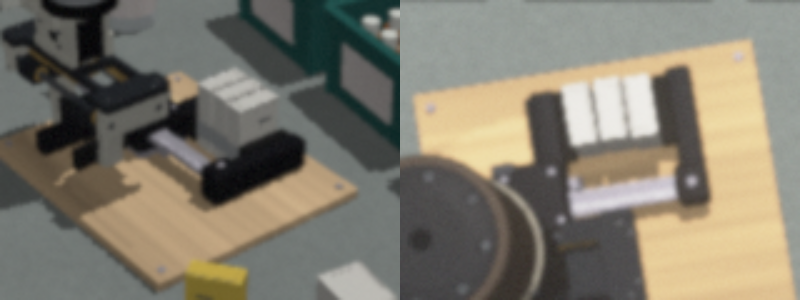

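The row stands straight; about 10 mm of slack remains between carton c (645,105) and the jaw (680,130). Fifth stroke.

Careful with the scale: shifts go in shares of 0.8 m and turns go in shares of 4 rad. That gives: -0.0125 m / 0.8 = -0.0156, -0.01 m / 0.8 = -0.0125.

```bash
echo '[{"aperture": 0.056, "y": -0.0013}, {"aperture": 0.05, "y": -0.005}, {"aperture": 0.044, "y": -0.0088}, {"aperture": 0.038, "y": -0.0125}, {"aperture": 0.032, "y": -0.0156}, {"aperture": 0.032, "y": -0.0156}, {"aperture": 0.032, "y": -0.0156}, {"aperture": 0.032, "y": -0.0156}]' > rows.txt && python3 -m creep rows.txt 18
echo '[{"aperture": 0.04, "y": 0.0044}, {"aperture": 0.05, "y": 0.0106}, {"aperture": 0.066, "y": 0.0156}, {"aperture": 0.066, "y": 0.0156}, {"aperture": 0.066, "y": 0.0156}, {"aperture": 0.066, "y": 0.0156}]' > rows.txt && python3 -m creep rows.txt 18
echo '[{"aperture": 0.056, "y": -0.0013}, {"aperture": 0.053, "y": -0.0038}, {"aperture": 0.05, "y": -0.0056}, {"aperture": 0.047, "y": -0.0075}, {"aperture": 0.044, "y": -0.0094}, {"aperture": 0.044, "y": -0.0094}, {"aperture": 0.044, "y": -0.0094}]' > rows.txt && python3 -m creep rows.txt 18
```

```text
t: 16.22
eef_pos: [0.4883, 0.1802, 0.0232]
ee_rot: [-3.141, 0.002, 0.171]
force: [-8.5, 6.2, 2.9]
width: 0.0338
gripper_force: 17.7
t: 16.72
eef_pos: [0.4921, 0.1679, 0.0235]
ee_rot: [-3.142, -0.0, 0.172]
force: [0.9, -0.5, -0.3]
width: 0.0649
gripper_force: 0.0
t: 17.3
eef_pos: [0.4899, 0.1752, 0.0232]
ee_rot: [-3.141, 0.001, 0.17]
force: [-5.9, 2.8, 1.7]
width: 0.0446
gripper_force: 13.5
```

The jaw grips the row now. Squeeze on with a firm, limited 21 N (about 32 N at the jaws).

Scaled: -0.0025 m / 0.8 = -0.0031, -0.002 m / 0.8 = -0.0025.

```bash
echo '[{"aperture": 0.042, "y": -0.0013}, {"aperture": 0.04, "y": -0.0025}, {"aperture": 0.036, "y": -0.0031}, {"aperture": 0.032, "y": -0.0031}, {"aperture": 0.032, "y": -0.0031}, {"aperture": 0.032, "y": -0.0031}, {"aperture": 0.032, "y": -0.0031}, {"aperture": 0.032, "y": -0.0031}]' > rows.txt && python3 -m creep rows.txt 21
python3 - <<'E'
from h import *
for n in("side","top"): globals()[n]=arm.grab_frame(n)[...,::-1]
cv2.imwrite("pics/st2.png",np.hstack([cv2.resize(side[160:280,230:390],(400,300)),cv2.resize(top[150:270,190:350],(400,300))]))
s=arm.get_state(); print(s["width"],s["gripper_force"],s["force"])
E
```

```text
t: 17.97
eef_pos: [0.4894, 0.1788, 0.0232]
ee_rot: [-3.14, 0.0, 0.171]
force: [-9.9, 9.3, 3.0]
width: 0.0371
gripper_force: 21.6
0.03661776144929178 21.562145864591002 [-10.41364955   8.00936287   2.17997713]
```

View pics/st2.png

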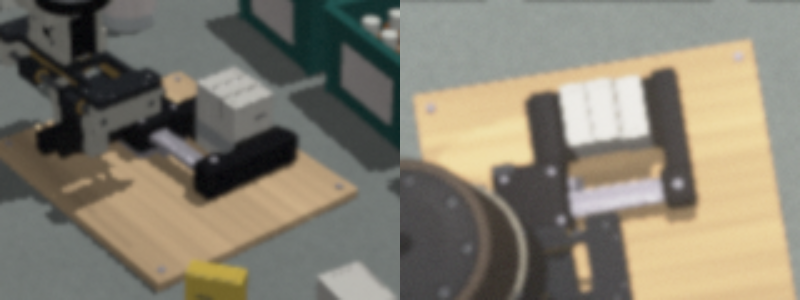

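The row is tight with no gaps between the cartons at (605,110), and the trigger has stopped just short of home. The wrist carries about 10 N sideways, so I centre the tool on the grip and let it settle.

Scaled: -0.001 m / 0.8 = -0.0013, -0.0005 m / 0.8 = -0.0006.

```bash
for i in 1; do echo '[{"aperture": 0.032, "y": -0.0006}, {"aperture": 0.032, "y": -0.0013}, {"aperture": 0.032, "y": -0.0013}, {"aperture": 0.032, "y": -0.0013}, {"aperture": 0.032, "y": -0.0013}, {"aperture": 0.032, "y": -0.0013}]' > rows.txt && python3 -m creep rows.txt 21; python3 -c "
from h import *
s=arm.get_state(); print(s['width'],s['gripper_force'],s['force'][:2]@X)"; done
```

```text
t: 18.57
eef_pos: [0.4892, 0.1794, 0.0232]
ee_rot: [-3.14, 0.001, 0.171]
force: [-9.8, 7.4, 1.8]
width: 0.0356
gripper_force: 21.5
0.03564721397404139 21.486781630665064 -8.9332840141735
```

Scaled: -0.0005 m / 0.8 = -0.0006.

```bash
echo '[{"aperture": 0.032, "y": -0.0006}, {"aperture": 0.032, "y": -0.0006}, {"aperture": 0.032, "y": -0.0006}, {"aperture": 0.032, "y": -0.0006}, {"aperture": 0.032, "y": -0.0006}, {"aperture": 0.032, "y": -0.0006}, {"aperture": 0.032, "y": -0.0006}, {"aperture": 0.032, "y": -0.0006}, {"aperture": 0.032, "y": -0.0006}, {"aperture": 0.032, "y": -0.0006}]' > rows.txt && python3 -m creep rows.txt 21; python3 -c "
from h import *
s=arm.get_state(); print(s['width'],s['gripper_force'],s['force'][:2]@X)"
```

```text
t: 19.4
eef_pos: [0.4892, 0.1797, 0.0232]
ee_rot: [-3.141, 0.001, 0.171]
force: [-8.4, 5.9, 1.6]
width: 0.0351
gripper_force: 21.4
0.03510926265527552 21.42777008470148 -7.195450566659938
```

```bash
echo '[{"aperture": 0.032}, {"aperture": 0.032}, {"aperture": 0.032}, {"aperture": 0.032}, {"aperture": 0.032}, {"aperture": 0.032}]' > rows.txt && python3 -m creep rows.txt 21; python3 -c "
from station import arm
print(arm.job_done())"
```

```text
t: 19.9
eef_pos: [0.4892, 0.1797, 0.0232]
ee_rot: [-3.141, 0.001, 0.171]
force: [-7.9, 5.4, 1.9]
width: 0.035
gripper_force: 21.4
the job is handed in; nothing more can be done
None
```

The third carton stands upright in the row, and the clamp was closed by five full trigger strokes plus a final squeeze that the gripper still holds at about 21 N (an estimated 33 N at the jaws, below the 60 N crush limit). I handed the job in at 19.9 s; no verdict was shown.

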